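# Load the router-table carrier jig and clamp it

### The job

Load the carrier jig for the router table: thread the drilled wooden blank over its two steel pins until it lies flat on the board, thread the pressure plate with the red grip over the same pins until it lies flat on the blank, grip side up, and then push the red handle of the toggle clamp down until the clamp is shut on the plate. Leave everything else on the bench where it is.

Things in the scene. Friction and masses are not known exactly. Their poses are not given: they have to be found in the camera images.
- pins_mid (a point): Point on the top of the carrier jig's board, 21 mm above the bench, half-way between its two upright steel pins; x runs along the line of the pins, y across, z up. The pins stand at x = -55 and +55 mm (110 mm apart), 12 mm in diameter, 45 mm tall; their top 9 mm taper like a bullet to a 5 mm flat tip.
- carrier: The carrier jig, fixed on the bench: plywood board on a black rubber mat, top 21 mm up. Origin on the bench below pins_mid, same axes. The board reaches from -200 to +150 mm in x, 65 mm either side in y. Dark wooden knob at x = +130 mm, 47 mm tall, 34 mm across. Steel toggle clamp at the -x end: frame x = -188 to -130 mm, y within 25 mm, 57 mm above the board.
- blank_mid (a point): Loose hardwood blank, 190 mm (x) x 62 mm (y) x 20 mm thick (z), about 165 g, dark brown with a chalked outline on top. This point is its centre, half-way up. Two through holes, 13.5 mm in diameter, on its long middle line at x = -55 and +55 mm. It fits either way round. Starts flat on the bench.
- plate_grip (a point): Loose pressure plate, grey-faced ply 176 mm (x) x 54 mm (y) x 12 mm thick, about 110 g, with a red grip block on top, 66 mm (x) x 24 mm (y) x 28 mm tall. This point is the centre of the grip block: 26 mm above the plate's underside, 14 mm below the top of the block. Two through holes, 13.5 mm in diameter, on its middle line at x = -55 and +55 mm, clear of the block. It fits either way round. Starts flat on the bench, grip up.
- clamp_handle (a joint): Angle of the toggle clamp's red handle above level, rad: about 0.9 when open (start), 0 when fully shut. It stays where it is left (about 4 N at the grip moves it, 7 N at the end, against the spindle's spring; stop at 0). Pushing it down swings the bar over and down on to the plate.
- clamp_hinge (a point): Hinge of the clamp's handle, fixed to the jig, 45 mm above the board's top at the jig's x = -160 mm; the hinge line runs along the jig's y. The handle points from here along the jig's -x, rising by the joint's angle, and ends 105 mm from the hinge. While the clamp is open its steel bar stands 125 mm above the board, between x = -165 and -110 mm.
- clamp_grip (a point): A point on the middle line of the red handle, 85 mm from its hinge; the handle is round here, 22 mm in diameter.
- spindle (a joint): How far the rubber-tipped sprung spindle at the end of the clamp's bar is pressed in, m: 0 when free, about 0.0055 with the clamp shut on the full stack. It lands on the plate 73 mm from the mid-point, towards the clamp.
- spare_grip (a point): Bystander: smaller spare pressure plate, 130 x 54 x 12 mm, with a blue grip (holes 78 mm apart: it does not fit). Point: centre of its grip, 26 mm up; x along it.
- glue: Bystander: yellow glue bottle, 54 mm in diameter, 165 mm tall, standing close beside or off the +x end of the pressure plate. Origin: centre of its underside.
- tin: Bystander: tin, 60 mm in diameter, 85 mm tall, standing close beside or off the +x end of the blank. Origin: centre of its underside.
- square: Bystander: try square lying flat, stock 120 mm along y, blade reaching 170 mm along +x, 16 mm thick. Origin: under the middle of the stock.
- push_stick: Bystander: yellow push stick, 245 mm long along x, 12 mm thick, lying flat. Origin: underside, about mid-length.
- spanner: Bystander: router spanner, 190 mm long along x, lying flat. Origin: underside.
- f_clamp: Bystander: red F-clamp, 220 mm bar along x, arms to 80 mm in +y, lying flat, 28 mm thick. Origin: under the middle of the bar.
Mind the look-alikes: they are no part of the job. What is shaped like the part that bears plate_grip but orange is not meant. Leave any turquoise look-alike of the part that bears blank_mid alone.

How it is judged:
By the outcome, as a careful person would: the job done as asked, in the order asked, and still so for the second after the job is handed in, with the robot touching nothing.
It also fails if it takes over 70 s, if anything falls off the work surface, if the arm or the gripper's body presses on something with over 40 N, if the wrist force passes 120 N, or if a joint passes its speed limit or range.

### The arm

A 6-joint arm with a two-finger parallel gripper is mounted at the origin on the work surface. World frame = base frame: x ahead of the robot, y to its left, z up, the work surface at z = 0. Lengths are in m, angles in degrees, forces in N, time in s.
With the tool pointing down it reaches from about 0.4 to 0.825 m from the base axis. Payload 7 kg.
Tool frame: the origin (TCP) lies on the centre line of the jaws, within the pads' length; the fingertips stand 11 mm ahead of it and the grasp point (between the pads) lies 8 mm behind it; z points along the fingers, y is the line along which they close (so a half turn about z gives the same grasp; the last joint's range is limited). The gripper opens to 88 mm and grips with 3 to 60 N. Pads are 19 mm wide; open, the fingers measure 130 mm over their backs; the gripper's body (78 mm by 193 mm) begins 47 mm behind the grasp point.
Start: joints at [-47.034, 20.546, 0.682, 0, -70.136, -16.507], TCP at [0.301, -0.604, 0.238] pointing down, gripper open.
Joint ranges: [-176.03, 176.03], [-82.01, 121.73], [-58.28, 71.71], [-173.87, 95.51], [-174.79, -0.11], [-173.66, 173.66]. Speed limits (degrees/s): [136.94, 136.94, 172.46, 180, 180, 180].

### API

Orientations are given as [roll, pitch, yaw] about the fixed x, y, z axes, in that order (R = Rz(yaw) Ry(pitch) Rx(roll)).
In Python, from plant import r, capture, camera_model, job gives the robot as it stands.
- The arm moves only by the tool drive_tool, never from a script. Its argument "increments" is a list that holds one entry, the list of rows, each a list of 5 numbers: the gripper's target within -1 to 1 (fully open at 1, half-way at 0, shut at -1), then the shift along the tool's x, y, z scaled (see below), then the turn about the tool's z scaled (see below). In form: [[[gripper, tx, ty, tz, roll], ...]]. A call has 1 to 5 rows; each row is the pose to reach, as a shift and turn from the pose commanded when the call began, along the tool's axes at that moment, turning the shorter way round; what a row does not reach only later rows make up. The controller multiplies each number of a shift by 120 mm and each number of a turn by 360 degrees. A row lasts 1/8 s, in which the tool goes at most 62.5 mm and 10.7 degrees, less where a joint would pass 70% of its speed; a pose out of reach is approached as far as the arm can. A call with a number of a shift or a turn outside -1 to 1 is refused whole. A call with a gripper value outside its range is refused whole. The fingers move at their own pace and stop on an object; "squeeze" is the grip in N (left out, the last holds). Time passes only in rows, so rows that repeat a pose let the fingers close. It gives the time, the measured TCP pose, the force, the opening and the grip force at its end, in the units of the state.
- r.get_state(): the state, without advancing time (a new reading comes with each control period).
- capture(name): name is "scene" or "side" or "wrist"; returns the picture (400x640x3 uint8, red, green, blue); there is no depth.
- camera_model(name): a dict with "camera_matrix" (3x3 intrinsics, pixels), "rvec" (rotation vector, rad) and "tvec" (3), from world to camera coordinates, as OpenCV has them. Camera axes: x right, y down, z forward; pixel columns grow to the right and rows downward; lengths in m; the calibration is good to about 2 mm. A picture is of the moment at which its call begins: read the wrist's pose just before it. camera_model takes no time and is no camera call; for the wrist camera it gives the pose at the moment of the call.
- job.close_job(): hands the job in; it is judged then, once.
The state is a dict: "time_s": time; "joints": joint angles; "qd": joint speeds; "joint_torque": joint torques, N m; "tcp_pos": TCP position; "eef_rot": TCP orientation; "contact_force": force on the tool from outside, world axes, zero at the start; "moment": the same for the moment, N m; "gripper_width": finger opening in m; "gripper_force": force on a finger pad.
Only numpy, scipy, OpenCV 4.12 (cv2) and the standard library are available. Lean on these libraries where they do the work, as an engineer would, in place of code of your own. Each camera call takes 0.05 s, during which the arm holds its last target. There are 200 camera calls.

## Working session

There is one attempt and no reset: what is moved stays moved. The work goes in short steps, Python scripts to look and compute and a tool call to move; the robot and the scene stay as the last step left them, time stands still between calls to the robot, and variables do not carry over. Pictures are saved under pics/ and viewed, at most 10 in all, crops included, and the job is handed in when it is done.

Besides the shell and the picture viewer there is one more tool, called after "Request:" as name(argument=value, ...) on one line, values as JSON. drive_tool: Moves the arm, as the interface text tells. Its arguments: {"type":"object","properties":{"increments":{"type":"array"},"squeeze":{"type":"number"}},"required":["increments"]}

```bash
ls; mkdir -p pics
cat > h.py <<'E'
import numpy as np, cv2
from plant import r, capture, camera_model, job
def cam(n):
    m=camera_model(n); R,_=cv2.Rodrigues(np.array(m["rvec"],float)); return np.array(m["camera_matrix"],float),R,np.array(m["tvec"],float).ravel()
def ray(c,uv):
    K,R,t=c; d=R.T@np.linalg.inv(K)@np.array([uv[0],uv[1],1.]); return -R.T@t,d
def onz(c,uv,z):
    o,d=ray(c,uv); return o+d*(z-o[2])/d[2]
def proj(c,p):
    K,R,t=c; q=K@(R@np.array(p,float)+t); return q[:2]/q[2]
def save(im,n): cv2.imwrite("pics/"+n,cv2.cvtColor(im,cv2.COLOR_RGB2BGR))
E
python3 - <<'E'
from h import *
for n in("scene","side"):
    im=capture(n); save(im,n+"0.png"); np.save(n+"0.npy",im); c=cam(n); print(n,c[0].tolist(),(-c[1].T@c[2]).round(3))
s=r.get_state(); print(s)
E
```

```text
pics
scene [[370.8630743205401, 0.0, 319.7430824654593], [0.0, 370.8630743205401, 208.24777952981273], [0.0, 0.0, 1.0]] [1.281 0.377 0.902]
side [[503.56610202834713, 0.0, 321.73436512457545], [0.0, 503.56610202834713, 199.2201019070491], [0.0, 0.0, 1.0]] [-0.314  0.745  1.243]
{'time_s': 0.1, 'joints': array([-4.70356981e+01,  2.05856917e+01,  6.39020365e-01, -1.78217178e-02,
       -7.01359578e+01, -1.65061146e+01]), 'qd': array([ 0.12594691, -0.08856225, -0.02043138,  0.09236001,  0.10193688,
        0.06997739]), 'joint_torque': array([-1.21254881e-03, -5.84160125e+01,  2.93753403e+01,  7.01544017e+00,
        1.01822478e-02, -2.98039515e-05]), 'tcp_pos': array([ 0.30052238, -0.60393649,  0.23673458]), 'eef_rot': array([ 1.79916015e+02, -7.41442825e-03, -1.53547875e+02]), 'contact_force': array([ 0.20214953, -1.06632898,  0.01355487]), 'moment': array([-0.03582066, -0.00169429, -0.00676841]), 'gripper_force': 0.0, 'gripper_width': 0.08790944190899631}
```

```bash
python3 -c "
import cv2
a=cv2.imread('pics/scene0.png');print(a.shape)"
```

```text
(400, 640, 3)
```

View pics/scene0.png

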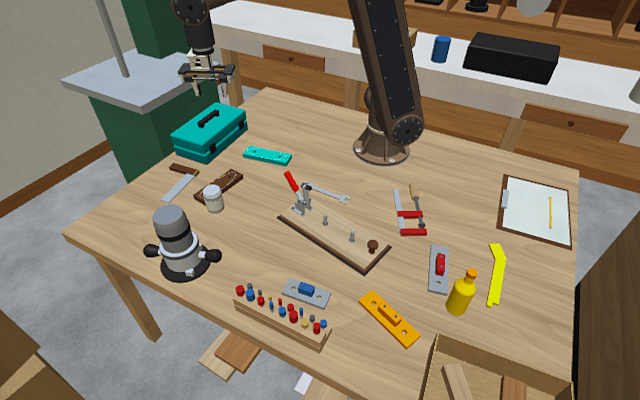

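View pics/side0.png

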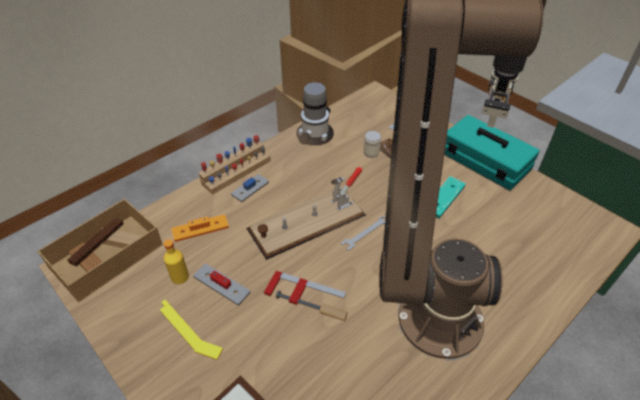

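The scene view shows the dark blank at (219,186) with the tin in front of it at (213,199). The jig's pins are at (325,220) and (352,236), the knob at (372,246), and the clamp with its red handle at (291,182). The red-grip plate is at (439,268) with the glue beside it at (461,295). In the side view the arm partly hides the blank.

Run:
```python
from h import *
im=np.load("scene0.npy"); c=cam("scene")
# rough
for n,uv,z in [("pinA tip",(324.5,214),.066),("pinB tip",(352,231),.066),("knob",(373,242),.068),("plate redgrip",(440,263),.033),("blank",(219,186),.02),("handle tip",(287,173),.17),("tin base",(214,208),0),("glue base",(458,311),0)]:
    print(n,onz(c,uv,z).round(3))
hsv=cv2.cvtColor(im,cv2.COLOR_RGB2HSV)
# dark brown blank
m=((hsv[...,2]<110)&(hsv[...,1]>80)).astype(np.uint8); m[:, :190]=0; m[:,250:]=0; m[:160]=0; m[212:]=0
n,l,st,ce=cv2.connectedComponentsWithStats(m); print(st.tolist(),ce.round(1).tolist())
z=cv2.resize(im[150:320,180:480],None,fx=2.6,fy=2.6,interpolation=cv2.INTER_CUBIC); save(z,"crop1.png")
print(camera_model("wrist")); 
k,R,t=cam("wrist"); print(-R.T@t, R[2])
```

```text
pinA tip [0.522 0.004 0.066]
pinB tip [0.547 0.112 0.066]
knob [0.56  0.186 0.068]
plate redgrip [0.511 0.383 0.033]
blank [ 0.536 -0.421  0.02 ]
handle tip [ 0.51  -0.139  0.17 ]
tin base [ 0.621 -0.379  0.   ]
glue base [0.622 0.47  0.   ]
[[0, 0, 640, 400, 255507], [194, 160, 18, 4, 47], [190, 168, 7, 6, 29], [210, 169, 33, 25, 317], [195, 171, 4, 6, 11], [193, 188, 13, 18, 89]] [[319.7, 199.5], [203.5, 161.0], [192.1, 170.4], [228.0, 180.0], [196.5, 173.5], [199.2, 196.9]]
{'camera_matrix': array([[354.22810397,   0.        , 324.72539317],
       [  0.        , 354.22810397, 198.86174861],
       [  0.        ,   0.        ,   1.        ]]), 'rvec': array([-1.56398328, -2.52567524, -0.36432702]), 'tvec': array([ 0.67457714, -0.03647079,  0.39104203])}
[ 0.23375691 -0.63786195  0.38443224] [ 0.25148262  0.12693046 -0.95950255]
```

View pics/crop1.png

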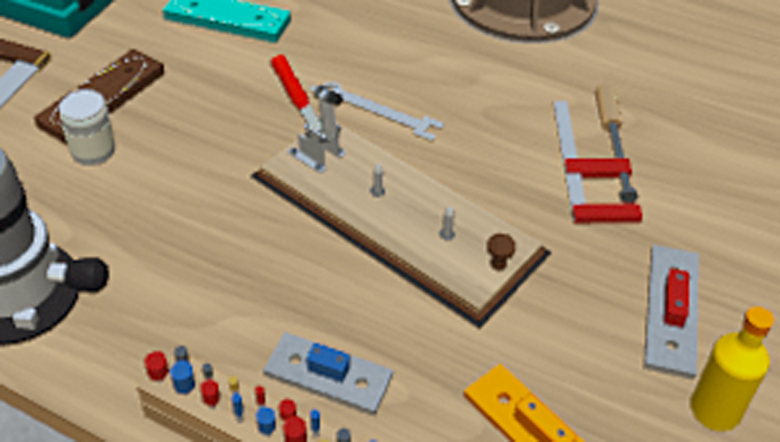

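The crop shows the blank running from crop (50,120) to (150,65), with the tin in front of its middle to left half. The plate runs nearly straight up and down in the picture, from (672,250) to (670,370), with the glue to the right of its near end.

```bash
cat >> h.py <<'E'
from scipy.spatial.transform import Rotation as Ro
def plan(p,yaw=None,p0=None,y0=None):
    "numbers (tx,ty,tz,roll) from present pose to world TCP p, yaw deg (mod 180)"
    s=r.get_state(); R=Ro.from_euler('xyz',s["eef_rot"],degrees=True).as_matrix()
    d=R.T@(np.array(p)-s["tcp_pos"])/.12
    dy=0 if yaw is None else (yaw-s["eef_rot"][2]+90)%180-90
    print("T",s["time_s"],"at",s["tcp_pos"].round(4),"rot",s["eef_rot"].round(2),"shift/120mm",d.round(4),"roll",round(-dy/360,4),"or",round(-(dy-180*np.sign(dy))/360,4),"j6",s["joints"][5].round(1))
E
python3 - <<'E'
from h import *
c=cam("scene")
f=lambda x,y:(180+x/2.6,150+y/2.6)
for n,z,P in [("plate",.012,[(655,249),(699,252),(694,374),(645,366)]),("grip",.04,[(668,270),(690,270),(688,306),(666,306)]),("blank",.02,[(132,51),(163,65),(37,121)]),("jig",.021,[(253,172),(480,315),(548,247)]),("pins",.066,[(378,166),(448,208)]),("tin top",.085,[(84,103)]),("glue top",.165,[(761,315)])]:
    print(n,[onz(c,f(*p),z)[:2].round(3).tolist() for p in P])
plan((.50,-.47,.24))
E
```

```text
plate [[0.437, 0.342], [0.416, 0.391], [0.591, 0.428], [0.606, 0.379]]
grip [[0.487, 0.366], [0.475, 0.388], [0.528, 0.399], [0.539, 0.377]]
blank [[0.438, -0.444], [0.443, -0.384], [0.623, -0.461]]
jig [[0.566, -0.15], [0.636, 0.196], [0.504, 0.229]]
pins [[0.52, 0.006], [0.543, 0.111]]
tin top [[0.616, -0.37]]
glue top [[0.614, 0.459]]
T 0.1 at [ 0.3005 -0.6039  0.2367] rot [ 1.7992e+02 -1.0000e-02 -1.5355e+02] shift/120mm [-1.9855  0.2588 -0.0271] roll 0.0 or 0.0 j6 -16.5
```

Request:
drive_tool(increments=[[[1,-1,0.26,0,0],[1,-1,0.26,0,0]]])

```text
time_s: 0.35
tcp_pos: [0.3945, -0.5221, 0.2369]
eef_rot: [179.9, -0.0, -153.7]
contact_force: [1.0, 0.2, -0.1]
gripper_width: 0.088
gripper_force: 0.0
```

Request:
drive_tool(increments=[[[1,-1,0.26,0,0],[1,-1,0.26,0,0]]])

```text
time_s: 0.6
tcp_pos: [0.4889, -0.4399, 0.2373]
eef_rot: [180.0, -0.0, -153.5]
contact_force: [1.3, -0.8, -0.0]
gripper_width: 0.0875
gripper_force: 0.0
```

Request:
drive_tool(increments=[[[1,-0.4,0,0,0.0875],[1,-0.4,0,0,0.0875],[1,-0.4,0,0,0.0875],[1,-0.4,0,0,0.0875]]])

```text
time_s: 1.1
tcp_pos: [0.5308, -0.4198, 0.237]
eef_rot: [180.0, -0.0, 175.0]
contact_force: [0.1, 0.7, -0.1]
gripper_width: 0.0874
gripper_force: 0.0
```

Run:
```python
from h import *
s=r.get_state();c=cam("wrist"); im=capture("wrist"); np.save("w1.npy",im); save(im,"w1.png")
print(s["tcp_pos"],s["eef_rot"],-c[1].T@c[2]); plan((.533,-.4225,.24),-5)
hsv=cv2.cvtColor(im,cv2.COLOR_RGB2HSV); m=((hsv[...,2]<125)&(hsv[...,1]>70)&(im[...,0]>im[...,2]*1.3)).astype(np.uint8)
n,l,st,ce=cv2.connectedComponentsWithStats(m)
for i in range(1,n):
    if st[i,4]>600: print(st[i],ce[i].round(1),onz(c,ce[i],.02).round(3))
```

```text
[ 0.53075623 -0.41976272  0.23700965] [ 1.79973982e+02 -4.73856506e-02  1.75045993e+02] [ 0.45627182 -0.41316261  0.38476469]
T 1.15 at [ 0.5306 -0.42    0.2372] rot [ 1.7998e+02 -4.0000e-02  1.7518e+02] shift/120mm [-0.0215 -0.0193 -0.0237] roll 0.0005 or -0.4995 j6 -72.9
[ 566   30   74  150 2453] [597.7 105.1] [ 0.489 -0.143  0.02 ]
[ 283   74   64  102 1955] [314.   98.8] [ 0.459 -0.424  0.02 ]
[ 285   84   54  163 6175] [311.7 166.1] [ 0.526 -0.433  0.02 ]
[  81  147  113   48 3135] [137.2 170.8] [ 0.515 -0.615  0.02 ]
[ 282  167   59   88 1401] [309.2 232. ] [ 0.599 -0.442  0.02 ]
[116 264  36  64 853] [133.  293.5] [ 0.658 -0.654  0.02 ]
[498 264  37  64 863] [516.6 293.6] [ 0.696 -0.209  0.02 ]
[ 288  338  352   20 5263] [480.9 349.6] [ 0.771 -0.248  0.02 ]
```

View pics/w1.png

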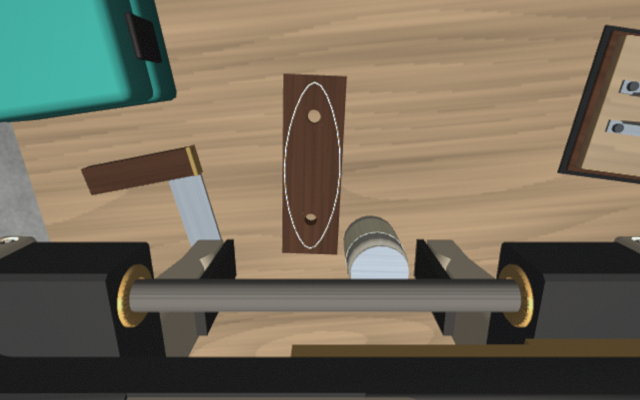

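The wrist view shows the blank at columns 282–347, rows 74–254, with holes at (314,116) and (310,219). The tin stands clear of the middle grasp.

```bash
cat >> h.py <<'E'
def quad(m):
    cs,_=cv2.findContours(m.astype(np.uint8),cv2.RETR_EXTERNAL,cv2.CHAIN_APPROX_NONE); k=cv2.convexHull(max(cs,key=cv2.contourArea))
    for e in np.linspace(.01,.1,40):
        a=cv2.approxPolyDP(k,e*cv2.arcLength(k,True),True)
        if len(a)<=4: break
    return a[:,0].astype(float)
E
python3 - <<'E'
from h import *
im=np.load("w1.npy"); c=cam("wrist"); hsv=cv2.cvtColor(im,cv2.COLOR_RGB2HSV)
m=np.zeros((400,640),np.uint8); s=(slice(60,262),slice(265,344+16))
m[s]=((hsv[...,2]<130)&(im[...,0]>im[...,2]*1.25))[s]
m=cv2.morphologyEx(m,cv2.MORPH_CLOSE,np.ones((5,5),np.uint8))
q=quad(m); P=np.array([onz(c,p,.02)[:2] for p in q]); print(q.tolist(),P.round(4).tolist(),P.mean(0),np.linalg.norm(np.roll(P,-1,0)-P,axis=1).round(4))
# holes: bright pixels inside
H=[]
g=hsv[...,2]
for u,v in((314,116),(310,219)):
    w=(g[v-9:v+10,u-9:u+10]>130).astype(np.uint8); n,l,st,ce=cv2.connectedComponentsWithStats(w)
    for i in range(1,n):
        if st[i,4]>15: print(st[i],ce[i]+[u-9,v-9],onz(c,ce[i]+[u-9,v-9],.01).round(4))
E
```

```text
[[284.0, 73.0], [346.0, 76.0], [336.0, 254.0], [282.0, 252.0]] [[0.4323, -0.451], [0.4401, -0.3911], [0.6281, -0.415], [0.6206, -0.4752]] [ 0.5302689  -0.43308528] [0.0604 0.1895 0.0607 0.1898]
[  3   3  13  12 121] [313.80165289 115.53719008] [ 0.4754 -0.4262  0.01  ]
[ 5  4 10  6 42] [310.66666667 216.33333333] [ 0.5846 -0.4398  0.01  ]
```

Run:
```python
from h import *
plan((.530,-.433,.014),-7.2)
```

```text
T 1.15 at [ 0.5306 -0.42    0.2372] rot [ 1.7998e+02 -4.0000e-02  1.7518e+02] shift/120mm [-0.0051 -0.1091  1.8596] roll 0.0066 or -0.4934 j6 -72.9
```

Request:
drive_tool(increments=[[[1,-0.005,-0.109,0.3,0.0065],[1,-0.005,-0.109,0.7,0.0065],[1,-0.005,-0.109,1,0.0065],[1,-0.005,-0.109,1,0.0065]]])

```text
time_s: 1.65
tcp_pos: [0.5281, -0.4324, 0.1144]
eef_rot: [179.9, -0.3, 172.7]
contact_force: [-0.0, -0.3, 0.5]
gripper_width: 0.0878
gripper_force: 0.0
```

Request:
drive_tool(increments=[[[1,0,0,0.4,0],[1,0,0,0.7,0],[1,0,0,0.86,0],[1,0,0,0.86,0]]])

```text
time_s: 2.15
tcp_pos: [0.5302, -0.4334, 0.0144]
eef_rot: [-180.0, -0.0, 172.7]
contact_force: [-0.2, -0.7, 0.2]
gripper_width: 0.0875
gripper_force: 0.0
```

Run:
```python
from h import *
plan((.530,-.433,.014),-7.2); print(r.get_state()["contact_force"])
```

```text
T 2.15 at [ 0.5302 -0.4334  0.0144] rot [-1.8000e+02 -5.0000e-02  1.7268e+02] shift/120mm [0.0023 0.0027 0.0036] roll -0.0003 or 0.4997 j6 -74.3
[-0.23679772 -0.74048386  0.16918801]
```

Request:
drive_tool(increments=[[[-1,0,0,0,0],[-1,0,0,0,0],[-1,0,0,0,0],[-1,0,0,0,0],[-1,0,0,0,0]]], squeeze=30)

```text
time_s: 2.78
tcp_pos: [0.5307, -0.4334, 0.0154]
eef_rot: [-180.0, 0.1, 172.6]
contact_force: [-1.0, 1.5, 6.7]
gripper_width: 0.062
gripper_force: 30.0
```

Request:
drive_tool(increments=[[[-1,0,0,-0.1,0],[-1,0,0,-0.4,0],[-1,0,0,-0.8,0],[-1,0,0,-1,0],[-1,0,0,-1,0]]])

```text
time_s: 3.4
tcp_pos: [0.5313, -0.4338, 0.1374]
eef_rot: [-179.9, 0.2, 172.6]
contact_force: [0.1, 0.8, -2.1]
gripper_width: 0.0621
gripper_force: 30.0
```

Run:
```python
from h import *
s=r.get_state(); c=cam("wrist"); im=capture("wrist"); np.save("w2.npy",im); save(im,"w2.png"); print(s)
plan((.54,.06,.2),77)
```

```text
{'time_s': 3.4, 'joints': array([-2.29844870e+01,  2.54659621e+01, -5.36511998e+00,  1.84628390e-02,
       -5.89078561e+01, -7.44001858e+01]), 'qd': array([ 0.02237889,  2.2124987 , -2.71206451, -1.09405198,  1.48044732,
        0.02901767]), 'joint_torque': array([-3.21446895e-02, -6.43712640e+01,  2.80810994e+01,  6.82305828e+00,
       -4.41027638e-01, -4.69894567e-04]), 'tcp_pos': array([ 0.53125303, -0.43378379,  0.13736591]), 'eef_rot': array([-179.91452618,    0.2471805 ,  172.62501006]), 'contact_force': array([ 0.09003075,  0.78172248, -2.10798737]), 'moment': array([-0.02786935, -0.00711147, -0.01117335]), 'gripper_force': 29.99841034412384, 'gripper_width': 0.0620538550266549}
T 3.45 at [ 0.5304 -0.4332  0.1353] rot [-1.7999e+02  1.0000e-01  1.7261e+02] shift/120mm [ 0.4483  4.0857 -0.5404] roll -0.2344 or 0.2656 j6 -74.4
```

View pics/w2.png

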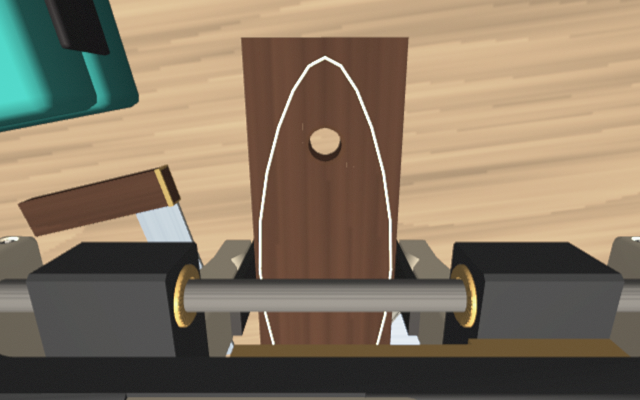

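The blank is held straight in the jaws, with its +x hole at (325,140).

Run:
```python
from h import *
c=cam("scene")
for n,uv,z in [("router base",(185,262),0),("router base R",(222,258),.05),("router top",(170,212),.2),("router top",(170,212),.25)]: print(n,onz(c,uv,z).round(3))
# hole centre in tool frame
im=np.load("w2.npy"); c=cam("wrist"); s=r.get_state(); R=Ro.from_euler('xyz',s["eef_rot"],degrees=True).as_matrix()
g=cv2.cvtColor(im,cv2.COLOR_RGB2HSV)[...,2]
for n,uv in (("hole",(325,142)),("edgeL",(242,38)),("edgeR",(408,38))):
    print(n,((R.T@(onz(c,uv,s["tcp_pos"][2]+.006)-s["tcp_pos"]))*1000).round(1))
```

```text
router base [ 0.849 -0.302  0.   ]
router base R [ 0.811 -0.181  0.05 ]
router top [ 0.836 -0.304  0.2  ]
router top [ 0.868 -0.256  0.25 ]
hole [56.9  0.4 -6.1]
edgeL [ 94.9 -30.1  -6.2]
edgeR [94.9 30.9 -6.2]
```

Request:
drive_tool(increments=[[[-1,0,0,-0.3,0],[-1,0,0,-0.6,-0.03],[-1,0,0,-0.87,-0.06],[-1,0,0,-0.87,-0.09],[-1,0,0,-0.87,-0.117]]])

```text
time_s: 4.08
tcp_pos: [0.5297, -0.4327, 0.2373]
eef_rot: [179.9, -0.0, -144.9]
contact_force: [-0.1, 0.5, -1.9]
gripper_width: 0.0614
gripper_force: 30.0
```

Request:
drive_tool(increments=[[[-1,-0.15,0.2,0,-0.03],[-1,-0.3,0.4,0,-0.06],[-1,-0.45,0.6,0,-0.09],[-1,-0.55,0.8,0,-0.117],[-1,-0.55,0.8,0,-0.117]]])

```text
time_s: 4.7
tcp_pos: [0.5291, -0.3149, 0.2375]
eef_rot: [179.9, 0.0, -103.0]
contact_force: [-0.3, 0.4, -0.7]
gripper_width: 0.0618
gripper_force: 30.0
```

Request:
drive_tool(increments=[[[-1,-0.4,0.1,0,0],[-1,-0.8,0.2,0,0],[-1,-0.95,0.22,0,0]]])

```text
time_s: 5.08
tcp_pos: [0.5295, -0.1981, 0.2379]
eef_rot: [179.9, 0.0, -103.2]
contact_force: [0.4, -0.3, -1.4]
gripper_width: 0.0618
gripper_force: 30.0
```

Request:
drive_tool(increments=[[[-1,-0.4,0.1,0,0],[-1,-0.8,0.2,0,0],[-1,-0.95,0.22,0,0]]])

```text
time_s: 5.45
tcp_pos: [0.5301, -0.0812, 0.2382]
eef_rot: [179.9, -0.0, -103.2]
contact_force: [0.2, 0.2, -1.7]
gripper_width: 0.0615
gripper_force: 30.0
```

Request:
drive_tool(increments=[[[-1,-0.3,-0.25,0,0],[-1,-0.6,-0.5,0,0],[-1,-0.9,-0.75,0,0],[-1,-1,-0.84,0,0],[-1,-1,-0.84,0,0]]])

```text
time_s: 6.08
tcp_pos: [0.656, 0.011, 0.2372]
eef_rot: [179.9, -0.1, -103.2]
contact_force: [-0.6, -1.3, -1.1]
gripper_width: 0.062
gripper_force: 30.0
```

Run:
```python
from h import *
plan((.532,.0585,.24),77)
c=cam("wrist"); im=capture("wrist"); np.save("w3.npy",im); save(im,"w3.png")
np.savez("w3c.npz",K=c[0],R=c[1],t=c[2])
for p in((.52,.006,.066),(.543,.111,.066)): print(proj(c,p))
```

```text
T 6.075 at [0.656  0.011  0.2372] rot [ 1.7988e+02 -7.0000e-02 -1.0318e+02] shift/120mm [-0.1494  1.096  -0.0213] roll -0.0005 or 0.4995 j6 -31.1
[472.08894305 141.37939431]
[460.84314631 251.4798402 ]
```

View pics/w3.png

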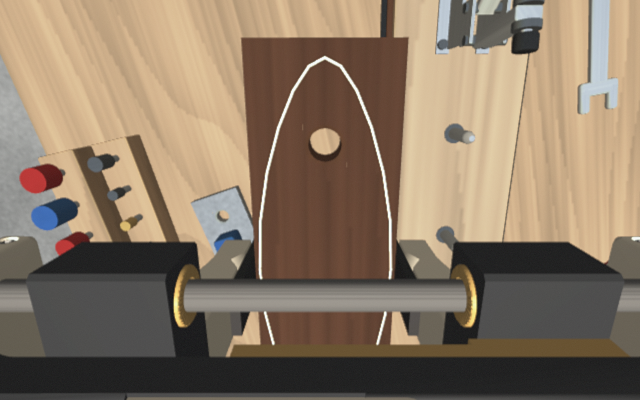

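The first pin's tip is at (469,137) with its base at (452,133). The second pin's base is at (444,234), but its tip is hidden by the finger, so I'll shift 50 mm along tool −x and look again.

Request:
drive_tool(increments=[[[-1,-0.4,0,0,0],[-1,-0.4,0,0,0],[-1,-0.4,0,0,0],[-1,-0.4,0,0,0]]])

```text
time_s: 6.62
tcp_pos: [0.6661, 0.0569, 0.2391]
eef_rot: [-180.0, 0.0, -103.2]
contact_force: [0.1, -0.4, -1.0]
gripper_width: 0.0618
gripper_force: 30.0
```

Run:
```python
from h import *
plan((.532,.0585,.24),77)
c=cam("wrist"); im=capture("wrist"); np.save("w4.npy",im)
np.savez("w4c.npz",K=c[0],R=c[1],t=c[2])
for p in((.52,.006,.066),(.543,.111,.066)): print(proj(c,p))
cr=im[40:240,400:560]; save(cv2.resize(cr,None,fx=3,fy=3,interpolation=cv2.INTER_CUBIC),"w4.png")
```

```text
T 6.625 at [0.6661 0.0569 0.2391] rot [-1.7999e+02  1.0000e-02 -1.0321e+02] shift/120mm [ 0.2422  1.0907 -0.0076] roll -0.0006 or 0.4994 j6 -34.8
[477.46448007  86.14939276]
[465.32724681 205.01637942]
```

View pics/w4.png

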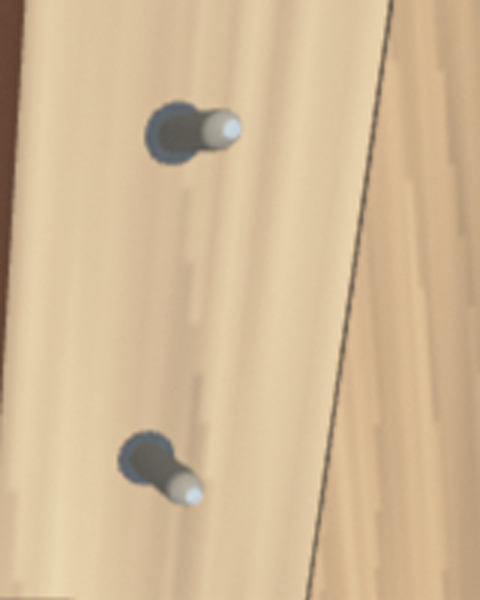

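In the crop, the tips' bright flats are at (231,129) and (193,495), and the base rings are at (172,132) and (147,457). In the full image the tips are at (477,83) and (464.3,205).

Run:
```python
from h import *
im=np.load("w4.npy"); d=np.load("w4c.npz"); c=(d["K"],d["R"],d["t"])
g=im.min(2).astype(int)
T=[]
for u,v in((477,83),(464,205)):
    w=im[v-4:v+5,u-4:u+5].astype(float); b=np.clip(w[...,2]-195,0,None); yy,xx=np.mgrid[v-4:v+5,u-4:u+5]
    T.append((np.sum(b*xx)/b.sum(),np.sum(b*yy)/b.sum()))
T2=[((231+.5)/3-.5+400,(129+.5)/3-.5+40),((193+.5)/3-.5+400,(495+.5)/3-.5+40)]
B=[((172+.5)/3-.5+400,(132+.5)/3-.5+40),((147+.5)/3-.5+400,(457+.5)/3-.5+40)]
for n,P,z in(("tipauto",T,.066),("tipview",T2,.066),("base",B,.022)):
    Q=[onz(c,p,z)[:2] for p in P]; e=Q[1]-Q[0]
    print(n,np.round(P,1).tolist(),np.round(Q,4).tolist(),"mid",((Q[0]+Q[1])/2).round(4),"L",np.linalg.norm(e).round(4),"yaw",np.degrees(np.arctan2(e[1],e[0])).round(2))
plan((.532,.0585,.24),77)
```

```text
tipauto [[477.0, 82.4], [464.1, 204.8]] [[0.5201, 0.0028], [0.5441, 0.1105]] mid [0.5321 0.0567] L 0.1103 yaw 77.44
tipview [[476.7, 82.7], [464.0, 204.7]] [[0.5204, 0.003], [0.5442, 0.1104]] mid [0.5323 0.0567] L 0.11 yaw 77.49
base [[457.0, 83.7], [448.7, 192.0]] [[0.5215, 0.0023], [0.5439, 0.11]] mid [0.5327 0.0561] L 0.11 yaw 78.22
T 6.675 at [0.6661 0.057  0.2391] rot [-1.7999e+02  1.0000e-02 -1.0320e+02] shift/120mm [ 0.243   1.0912 -0.0076] roll -0.0006 or 0.4994 j6 -34.8
```

Run:
```python
from h import *
plan((.5324,.0565,.24),77.6)
```

```text
T 6.675 at [0.6661 0.057  0.2391] rot [-1.7999e+02  1.0000e-02 -1.0320e+02] shift/120mm [ 0.2585  1.0841 -0.0076] roll -0.0022 or 0.4978 j6 -34.8
```

Request:
drive_tool(increments=[[[-1,0.1,0.4,0,-0.0022],[-1,0.2,0.8,0,-0.0022],[-1,0.26,1,0,-0.0022],[-1,0.26,1,0,-0.0022]]])

```text
time_s: 7.18
tcp_pos: [0.5411, 0.0542, 0.2399]
eef_rot: [-179.9, 0.1, -102.4]
contact_force: [1.1, 0.6, -0.2]
gripper_width: 0.0617
gripper_force: 30.0
```

Request:
drive_tool(increments=[[[-1,0,0.085,0.3,0],[-1,0,0.085,0.7,0],[-1,0,0.085,1,0],[-1,0,0.085,1,0],[-1,0,0.085,1,0]]])

```text
time_s: 7.8
tcp_pos: [0.534, 0.0572, 0.1201]
eef_rot: [-179.9, 0.0, -102.3]
contact_force: [-0.4, 0.7, -0.8]
gripper_width: 0.062
gripper_force: 30.0
```

Run:
```python
from h import *
plan((.5324,.0565,.085),77.6)
c=cam("wrist"); im=capture("wrist"); np.save("w5.npy",im)
save(cv2.resize(im[100:190,270:380],None,fx=5,fy=5,interpolation=cv2.INTER_CUBIC),"w5.png")
print(proj(c,(.5203,.0029,.066)))
```

```text
T 7.8 at [0.534  0.0572 0.1201] rot [-1.7991e+02  2.0000e-02 -1.0234e+02] shift/120mm [0.0086 0.0122 0.2922] roll 0.0002 or -0.4998 j6 -39.4
[330.09138712 131.34842029]
```

View pics/w5.png

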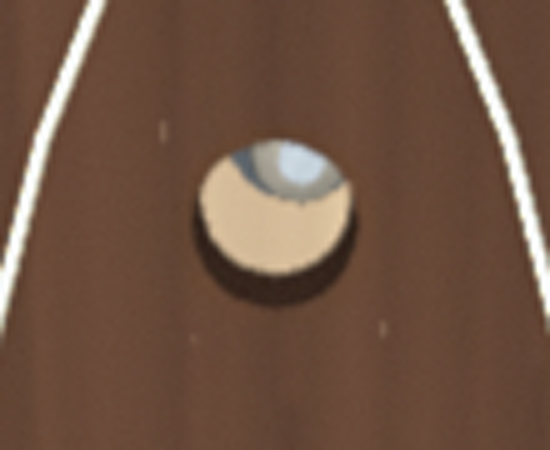

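The pin's tip shows inside the hole at crop (300,165), which is (330,133) in the full image. The hole's rim is centred at crop (277,222), which is (325.4,144.4).

Run:
```python
from h import *
c=cam("wrist"); s=r.get_state(); R=Ro.from_euler('xyz',s["eef_rot"],degrees=True).as_matrix(); p=s["tcp_pos"]
print("cam in tool",(R.T@(-c[1].T@c[2]-p)).round(4), "view",(R.T@c[1][2]).round(3),(R.T@c[1][0]).round(3))
f=lambda u,v:(270-.4+u/5,100-.4+v/5)
for n,uv,z in(("rim",f(277,222),p[2]+.0058),("pin",f(300,165),.066),("rimtop",f(277,138),p[2]+.0058),("rimbot",f(277,307),p[2]+.0058),("L",f(197,215),p[2]+.0058),("R",f(357,215),p[2]+.0058)):
    print(n,(R.T@(onz(c,uv,z)-p)*1000).round(2))
for q in((.5203,.0029,.066),(.5442,.1105,.066)): print("pin by w4",(R.T@(np.array(q)-p)*1000).round(2))
```

```text
cam in tool [ 0.0757 -0.0011 -0.1477] view [-0.282 -0.     0.96 ] [0. 1. 0.]
rim [56.85 -1.03 -5.87]
pin [55.26  1.59 54.41]
rimtop [63.45 -1.04 -5.88]
rimbot [49.99 -1.03 -5.86]
L [57.4  -7.41 -5.85]
R [57.41  5.34 -5.88]
pin by w4 [56.26  2.   54.41]
pin by w4 [-53.96   1.66  54.55]
```

Request:
drive_tool(increments=[[[-1,-0.007,0.018,0.0,0],[-1,-0.007,0.018,0.2,0],[-1,-0.007,0.018,0.3,0],[-1,-0.007,0.018,0.37,0],[-1,-0.007,0.018,0.37,0]]])

```text
time_s: 8.48
tcp_pos: [0.5306, 0.0584, 0.0742]
eef_rot: [180.0, -0.0, -102.3]
contact_force: [0.2, -0.3, -0.7]
gripper_width: 0.0616
gripper_force: 30.0
```

Request:
drive_tool(increments=[[[-1,0,0,0.04,0],[-1,0,0,0.08,0],[-1,0,0,0.12,0],[-1,0,0,0.12,0]]])

```text
time_s: 8.98
tcp_pos: [0.531, 0.0584, 0.0598]
eef_rot: [-180.0, 0.0, -102.3]
contact_force: [2.8, -1.6, -2.5]
gripper_width: 0.0616
gripper_force: 30.0
```

Request:
drive_tool(increments=[[[-1,0.001,-0.005,0.03,0],[-1,0.001,-0.005,0.08,0],[-1,0.001,-0.005,0.13,0],[-1,0.001,-0.005,0.17,0],[-1,0.001,-0.005,0.17,0]]])

```text
time_s: 9.6
tcp_pos: [0.531, 0.0581, 0.0391]
eef_rot: [180.0, -0.0, -102.4]
contact_force: [0.1, -1.1, -1.4]
gripper_width: 0.0616
gripper_force: 30.0
```

Request:
drive_tool(increments=[[[-1,0,0,0.015,0],[-1,0,0,0.03,0],[-1,0,0,0.03,0]]])

```text
time_s: 9.98
tcp_pos: [0.5312, 0.0582, 0.0364]
eef_rot: [-180.0, 0.0, -102.3]
contact_force: [-3.0, 0.0, 4.2]
gripper_width: 0.0618
gripper_force: 30.0
```

Request:
drive_tool(increments=[[[-1,0,0,0.012,0],[-1,0,0,0.012,0]]])

```text
time_s: 10.22
tcp_pos: [0.5311, 0.0581, 0.0363]
eef_rot: [-180.0, 0.0, -102.3]
contact_force: [-8.4, 0.8, 20.6]
gripper_width: 0.0615
gripper_force: 30.0
```

Request:
drive_tool(increments=[[[0.8,0,0,-0.01,0],[0.8,0,0,-0.01,0],[0.8,0,0,-0.01,0],[0.8,0,0,-0.01,0]]])

```text
time_s: 10.72
tcp_pos: [0.5312, 0.0581, 0.0355]
eef_rot: [180.0, -0.0, -102.4]
contact_force: [-0.3, -1.5, 0.2]
gripper_width: 0.0785
gripper_force: 0.0
```

Request:
drive_tool(increments=[[[0.8,0,0,-0.3,0],[0.8,0,0,-0.7,0],[0.8,0,0,-1,0],[0.8,0,0,-1,0]]])

```text
time_s: 11.22
tcp_pos: [0.533, 0.0588, 0.1588]
eef_rot: [-179.7, 0.2, -102.3]
contact_force: [-0.1, 0.2, -0.6]
gripper_width: 0.0789
gripper_force: 0.0
```

Request:
drive_tool(increments=[[[1,0,0,-0.4,0],[1,0,0,-0.7,0],[1,0,0,-0.7,0]]])

```text
time_s: 11.6
tcp_pos: [0.5325, 0.0586, 0.2419]
eef_rot: [-179.8, 0.1, -102.3]
contact_force: [-0.5, 0.1, -0.3]
gripper_width: 0.0879
gripper_force: 0.0
```

Run:
```python
from h import *
plan((.512,.385,.24),12)
s=r.get_state();c=cam("wrist"); im=capture("wrist"); np.save("w6.npy",im); np.savez("w6c.npz",K=c[0],R=c[1],t=c[2])
hsv=cv2.cvtColor(im,cv2.COLOR_RGB2HSV); m=((hsv[...,2]<140)&(im[...,0]>im[...,2]*1.25)).astype(np.uint8)
m=cv2.morphologyEx(m,cv2.MORPH_CLOSE,np.ones((5,5),np.uint8)); m[235:]=0
n,l,st,ce=cv2.connectedComponentsWithStats(m)
for i in range(1,n):
    if st[i,4]>2500: print(st[i]); q=quad(l==i); P=np.array([onz(c,p,.041)[:2] for p in q]); print(q.tolist(),P.round(4).tolist(),P.mean(0).round(4),np.linalg.norm(np.roll(P,-1,0)-P,axis=1).round(4))
save(im,"w6.png")
```

```text
T 11.6 at [0.5325 0.0586 0.2419] rot [-1.7979e+02  1.4000e-01 -1.0234e+02] shift/120mm [-2.6207  0.748   0.0189] roll 0.1824 or -0.3176 j6 -39.6
[  294    71    67   164 10022]
[[360.0, 71.0], [356.0, 234.0], [298.0, 234.0], [294.0, 71.0]] [[0.4819, -0.029], [0.5161, 0.1295], [0.576, 0.1166], [0.5416, -0.0421]] [0.5289 0.0437] [0.1622 0.0613 0.1623 0.0612]
[   0  111   74  124 2818]
[[0.0, 112.0], [19.0, 113.0], [73.0, 234.0], [52.0, 234.0]] [[0.8262, -0.0663], [0.8087, -0.0616], [0.8092, 0.0661], [0.831, 0.0613]] [ 8.188e-01 -1.000e-04] [0.0181 0.1276 0.0223 0.1278]
```

Request:
drive_tool(increments=[[[1,-0.5,0.12,0,0],[1,-1,0.25,0,0]]])

```text
time_s: 11.9
tcp_pos: [0.5269, 0.1823, 0.238]
eef_rot: [179.9, -0.1, -102.5]
contact_force: [1.6, -0.7, -0.9]
gripper_width: 0.088
gripper_force: 0.0
```

Request:
drive_tool(increments=[[[1,-0.5,0.12,0,0],[1,-1,0.25,0,0]]])

```text
time_s: 12.15
tcp_pos: [0.523, 0.3069, 0.2376]
eef_rot: [179.9, -0.1, -102.4]
contact_force: [1.2, 0.7, 0.6]
gripper_width: 0.0873
gripper_force: 0.0
```

Request:
drive_tool(increments=[[[1,-0.4,0.15,0,0.03],[1,-0.62,0.25,0,0.06],[1,-0.62,0.25,0,0.09],[1,-0.62,0.25,0,0.09]]])

```text
time_s: 12.65
tcp_pos: [0.5098, 0.3844, 0.2374]
eef_rot: [-180.0, -0.2, -134.7]
contact_force: [0.5, 0.5, 0.3]
gripper_width: 0.0873
gripper_force: 0.0
```

Request:
drive_tool(increments=[[[1,0,0,0,0.03],[1,0,0,0,0.06],[1,0,0,0,0.092],[1,0,0,0,0.092],[1,0,0,0,0.092]]])

```text
time_s: 13.28
tcp_pos: [0.5106, 0.3841, 0.2392]
eef_rot: [-180.0, -0.0, -167.6]
contact_force: [-0.4, 0.2, -0.1]
gripper_width: 0.0878
gripper_force: 0.0
```

```bash
cat > pl.py <<'E'
from h import *
s=r.get_state();c=cam("wrist"); im=capture("wrist"); np.save("w7.npy",im)
plan((.512,.385,.24),12)
hsv=cv2.cvtColor(im,cv2.COLOR_RGB2HSV)
red=(((hsv[...,0]<8)|(hsv[...,0]>172))&(hsv[...,1]>150)&(hsv[...,2]>90)).astype(np.uint8)
n,l,st,ce=cv2.connectedComponentsWithStats(red)
for i in range(1,n):
    if st[i,4]>300: q=quad(l==i); P=np.array([onz(c,p,.04)[:2] for p in q]); print("red",st[i],q.tolist(),P.round(4).tolist(),P.mean(0).round(4))
g=((hsv[...,1]<45)&(hsv[...,2]>90)&(hsv[...,2]<215)).astype(np.uint8); g[242:]=0; g=cv2.morphologyEx(g|red,cv2.MORPH_OPEN,np.ones((5,5),np.uint8))
g[242:]=0; n,l,st,ce=cv2.connectedComponentsWithStats(g)
for i in range(1,n):
    if st[i,4]>2500: q=quad(l==i); P=np.array([onz(c,p,.012)[:2] for p in q]); print("grey",st[i],q.tolist(),P.round(4).tolist(),P.mean(0).round(4),np.linalg.norm(np.roll(P,-1,0)-P,axis=1).round(4))
save(im,"w7.png")
E
python3 pl.py
```

```text
T 13.325 at [0.5105 0.3842 0.2394] rot [-1.7998e+02 -3.0000e-02 -1.6761e+02] shift/120mm [-0.0134  0.0041 -0.0053] roll 0.0011 or -0.4989 j6 -132.0
red [ 188   18   89   46 2094] [[271.0, 20.0], [275.0, 41.0], [195.0, 62.0], [188.0, 42.0]] [[0.3853, 0.3074], [0.4015, 0.3139], [0.4348, 0.2454], [0.4193, 0.2373]] [0.4102 0.276 ]
red [ 311  140   23   64 1277] [[331.0, 140.0], [333.0, 201.0], [315.0, 203.0], [311.0, 143.0]] [[0.4772, 0.3829], [0.5373, 0.3985], [0.5433, 0.381], [0.4843, 0.3644]] [0.5105 0.3817]
grey [ 175    0  101   63 2841] [[175.0, 0.0], [270.0, 19.0], [275.0, 41.0], [195.0, 62.0]] [[0.3838, 0.2107], [0.3805, 0.3014], [0.3986, 0.3095], [0.4346, 0.2355]] [0.3994 0.2643] [0.0908 0.0199 0.0823 0.0566]
grey [ 295   81   54  161 7605] [[347.0, 81.0], [347.0, 241.0], [300.0, 241.0], [295.0, 82.0]] [[0.4195, 0.3868], [0.5884, 0.4272], [0.6, 0.3748], [0.4317, 0.3359]] [0.5099 0.3812] [0.1737 0.0537 0.1727 0.0523]
```

View pics/w7.png

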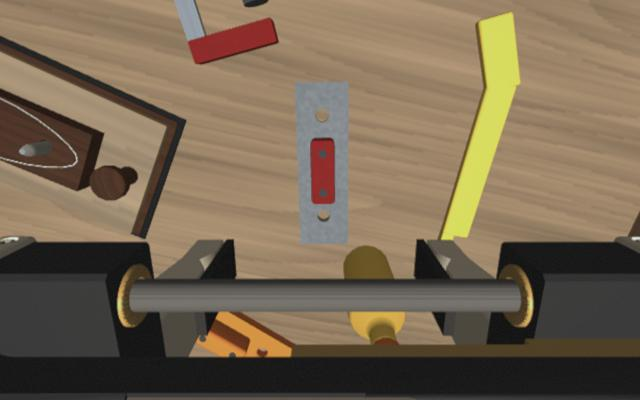

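The plate is at columns 295–348, rows 81–243, with holes at (322,115) and (323,214) and the red grip at (322,171). The glue bottle is beyond the near end, and the fingers will pass clear of it.

Run:
```python
from h import *
im=np.load("w7.npy"); c=cam("wrist"); hsv=cv2.cvtColor(im,cv2.COLOR_RGB2HSV); Q=[]
for u,v in((322,115),(323,214)):
    w=((hsv[v-10:v+11,u-10:u+11,1]>55)&((hsv[v-10:v+11,u-10:u+11,0]>8)&(hsv[v-10:v+11,u-10:u+11,0]<40))).astype(np.uint8); n,l,st,ce=cv2.connectedComponentsWithStats(w)
    i=1+np.argmax(st[1:,4]); p=ce[i]+[u-10,v-10]; Q.append(onz(c,p,.008)[:2]); print(st[i],p)
Q=np.array(Q); e=Q[1]-Q[0]; print(Q.round(4),Q.mean(0).round(4),np.linalg.norm(e),np.degrees(np.arctan2(e[1],e[0])))
# end edges at column ~322
P=[onz(c,p,.012)[:2] for p in((321.5,81.5),(323.5,243))]; print(np.round(P,4),np.mean(P,0).round(4),np.linalg.norm(P[1]-P[0]))
plan((.511,.3818,.026),13.2)
```

```text
[  4   4  12  13 123] [321.69918699 114.91056911]
[ 5  7 11  9 75] [323.24 214.64]
[[0.4577 0.3692]
 [0.5646 0.3943]] [0.5111 0.3818] 0.10982679718607548 13.18086669635408
[[0.4255 0.3621]
 [0.5967 0.4016]] [0.5111 0.3818] 0.17571258343939344
T 13.325 at [0.5105 0.3842 0.2394] rot [-1.7998e+02 -3.0000e-02 -1.6761e+02] shift/120mm [-4.0000e-04 -1.9600e-02  1.7781e+00] roll -0.0023 or 0.4977 j6 -132.0
```

Request:
drive_tool(increments=[[[1,0,-0.02,0.3,-0.0023],[1,0,-0.02,0.7,-0.0023],[1,0,-0.02,1,-0.0023],[1,0,-0.02,1,-0.0023]]])

```text
time_s: 13.82
tcp_pos: [0.5097, 0.3805, 0.1168]
eef_rot: [-179.8, -0.3, -166.9]
contact_force: [-0.3, -0.6, -0.4]
gripper_width: 0.0878
gripper_force: 0.0
```

Request:
drive_tool(increments=[[[1,0,0,0.3,0],[1,0,0,0.6,0],[1,0,0,0.77,0],[1,0,0,0.77,0]]])

```text
time_s: 14.32
tcp_pos: [0.5112, 0.3822, 0.0276]
eef_rot: [-180.0, -0.0, -166.9]
contact_force: [-0.5, -0.3, 0.3]
gripper_width: 0.0874
gripper_force: 0.0
```

Run:
```python
from h import *
plan((.5111,.3818,.026),13.2)
```

```text
T 14.325 at [0.5112 0.3822 0.0276] rot [-1.7996e+02 -3.0000e-02 -1.6695e+02] shift/120mm [ 0.0018 -0.0033  0.0131] roll -0.0004 or 0.4996 j6 -131.2
```

Request:
drive_tool(increments=[[[-1,0,0,0,0],[-1,0,0,0,0],[-1,0,0,0,0],[-1,0,0,0,0],[-1,0,0,0,0]]], squeeze=35)

```text
time_s: 14.95
tcp_pos: [0.5111, 0.3822, 0.0275]
eef_rot: [180.0, 0.0, -167.0]
contact_force: [0.1, 0.0, 0.2]
gripper_width: 0.0428
gripper_force: 0.0
```

Request:
drive_tool(increments=[[[-1,0,0,-0.1,0],[-1,0,0,-0.4,0],[-1,0,0,-0.8,0],[-1,0,0,-1,0]]])

```text
time_s: 15.45
tcp_pos: [0.512, 0.383, 0.1513]
eef_rot: [179.9, 0.2, -167.0]
contact_force: [-0.3, 0.1, 0.0]
gripper_width: 0.0035
gripper_force: 0.0
```

Request:
drive_tool(increments=[[[-1,0,0,-0.3,0],[-1,0,0,-0.6,-0.03],[-1,0,0,-0.75,-0.06],[-1,0,0,-0.75,-0.09],[-1,0,0,-0.75,-0.09]]])

```text
time_s: 16.08
tcp_pos: [0.511, 0.3821, 0.2383]
eef_rot: [180.0, 0.1, -134.7]
contact_force: [0.7, 0.3, -0.3]
gripper_width: 0.0003
gripper_force: 0.0
```

Request:
drive_tool(increments=[[[-1,0,0,0,-0.03],[-1,0,0,0,-0.06],[-1,0,0,0,-0.089],[-1,0,0,0,-0.089],[-1,0,0,0,-0.089]]])

```text
time_s: 16.7
tcp_pos: [0.511, 0.3821, 0.2373]
eef_rot: [180.0, -0.0, -102.9]
contact_force: [0.7, 0.1, 0.3]
gripper_width: 0.0002
gripper_force: 0.0
```

Run:
```python
from h import *
plan((.5309,.0572,.24),77.6)
```

```text
T 16.7 at [0.511  0.3821 0.2373] rot [ 1.7999e+02 -1.0000e-02 -1.0295e+02] shift/120mm [ 2.6015 -0.7687 -0.0223] roll -0.0015 or 0.4985 j6 -67.2
```

The grasp missed because I lifted before the fingers had closed. I'll turn back, reopen and check the plate again.

Request:
drive_tool(increments=[[[0.2,0,0,0,0.03],[0.2,0,0,0,0.06],[0.2,0,0,0,0.089],[0.2,0,0,0,0.089]]])

```text
time_s: 17.2
tcp_pos: [0.511, 0.3821, 0.2373]
eef_rot: [180.0, -0.0, -134.8]
contact_force: [0.1, 0.1, 0.2]
gripper_width: 0.0348
gripper_force: 0.0
```

Request:
drive_tool(increments=[[[0.2,0,0,0,0.03],[0.2,0,0,0,0.06],[0.2,0,0,0,0.089],[0.2,0,0,0,0.089],[0.2,0,0,0,0.089]]])

```text
time_s: 17.82
tcp_pos: [0.511, 0.3822, 0.2373]
eef_rot: [-180.0, -0.0, -166.4]
contact_force: [-0.8, -0.2, -0.4]
gripper_width: 0.0525
gripper_force: 0.0
```

```bash
python3 pl.py | grep -v "^red \[ 1[0-9]"
python3 - <<'E'
from h import *
im=np.load("w7.npy"); c=cam("wrist"); hsv=cv2.cvtColor(im,cv2.COLOR_RGB2HSV); Q=[]
m=((hsv[...,1]>55)&(hsv[...,0]>8)&(hsv[...,0]<40)).astype(np.uint8)
for u,v in((322,115),(323,214)):
    n,l,st,ce=cv2.connectedComponentsWithStats(m[v-12:v+13,u-12:u+13])
    i=1+np.argmax(st[1:,4]); p=ce[i]+[u-12,v-12]; Q.append(onz(c,p,.008)[:2]); print(st[i],p)
Q=np.array(Q); e=Q[1]-Q[0]; print(Q.mean(0).round(4),np.linalg.norm(e),np.degrees(np.arctan2(e[1],e[0]))); plan([*Q.mean(0),.0265],np.degrees(np.arctan2(e[1],e[0])))
E
```

```text
T 17.875 at [0.5111 0.3822 0.2373] rot [-180.      0.   -166.45] shift/120mm [-0.0132  0.0212 -0.0222] roll 0.0043 or -0.4957 j6 -130.7
red [ 314  140   22   64 1267] [[334.0, 140.0], [334.0, 202.0], [316.0, 203.0], [314.0, 142.0]] [[0.477, 0.3831], [0.5378, 0.3983], [0.5432, 0.3807], [0.4834, 0.3647]] [0.5103 0.3817]
grey [ 180    0  101   60 2861] [[180.0, 0.0], [275.0, 17.0], [280.0, 39.0], [198.0, 59.0]] [[0.3872, 0.2117], [0.3803, 0.3016], [0.3981, 0.3101], [0.4348, 0.2354]] [0.4001 0.2647] [0.0901 0.0197 0.0833 0.0532]
grey [ 298   81   54  161 7659] [[351.0, 82.0], [347.0, 241.0], [300.0, 241.0], [298.0, 82.0]] [[0.4201, 0.3871], [0.5873, 0.4267], [0.5999, 0.3747], [0.4326, 0.3356]] [0.51  0.381] [0.1718 0.0535 0.1718 0.053 ]
[  9   6  12  13 123] [324.62601626 114.79674797]
[ 8  9 11  9 75] [324.12       215.17333333]
[0.5112 0.3817] 0.10997890814818233 13.281440819414211
T 17.875 at [0.5111 0.3822 0.2373] rot [-180.      0.   -166.45] shift/120mm [ 1.000e-04 -3.700e-03  1.757e+00] roll 0.0008 or -0.4992 j6 -130.7
```

Request:
drive_tool(increments=[[[0.2,0,-0.003,0.3,0.0008],[0.2,0,-0.003,0.7,0.0008],[0.2,0,-0.003,1,0.0008],[0.2,0,-0.003,1,0.0008]]])

```text
time_s: 18.38
tcp_pos: [0.5099, 0.3803, 0.1145]
eef_rot: [-179.8, -0.3, -166.9]
contact_force: [-0.3, -0.7, 0.7]
gripper_width: 0.0526
gripper_force: 0.0
```

Request:
drive_tool(increments=[[[0.2,0,0,0.3,0],[0.2,0,0,0.6,0],[0.2,0,0,0.755,0],[0.2,0,0,0.755,0]]])

```text
time_s: 18.88
tcp_pos: [0.5112, 0.3818, 0.0268]
eef_rot: [-180.0, -0.0, -166.9]
contact_force: [0.3, -0.2, 0.7]
gripper_width: 0.0527
gripper_force: 0.0
```

Request:
drive_tool(increments=[[[-1,0,0,0,0],[-1,0,0,0,0],[-1,0,0,0,0],[-1,0,0,0,0],[-1,0,0,0,0]]], squeeze=35)

```text
time_s: 19.5
tcp_pos: [0.5114, 0.3821, 0.0275]
eef_rot: [180.0, 0.0, -166.9]
contact_force: [-1.6, 0.5, 6.3]
gripper_width: 0.0233
gripper_force: 35.0
```

Request:
drive_tool(increments=[[[-1,0,0,0,0],[-1,0,0,0,0],[-1,0,0,0,0]]])

```text
time_s: 19.88
tcp_pos: [0.5114, 0.3821, 0.0275]
eef_rot: [180.0, 0.0, -166.9]
contact_force: [-1.3, -0.2, 6.8]
gripper_width: 0.0239
gripper_force: 35.0
```

Request:
drive_tool(increments=[[[-1,0,0,-0.1,0],[-1,0,0,-0.4,0],[-1,0,0,-0.8,0],[-1,0,0,-1,0]]])

```text
time_s: 20.38
tcp_pos: [0.5118, 0.3825, 0.1501]
eef_rot: [179.9, 0.2, -167.0]
contact_force: [-0.1, 0.4, -1.7]
gripper_width: 0.0238
gripper_force: 35.0
```

Request:
drive_tool(increments=[[[-1,0,0,-0.3,0],[-1,0,0,-0.6,-0.03],[-1,0,0,-0.77,-0.06],[-1,0,0,-0.77,-0.09],[-1,0,0,-0.77,-0.09]]])

```text
time_s: 21.0
tcp_pos: [0.5109, 0.3816, 0.2396]
eef_rot: [180.0, 0.0, -134.6]
contact_force: [0.1, 0.0, -1.4]
gripper_width: 0.024
gripper_force: 35.0
```

Request:
drive_tool(increments=[[[-1,0,0,0,-0.03],[-1,0,0,0,-0.06],[-1,0,0,0,-0.089],[-1,0,0,0,-0.089],[-1,0,0,0,-0.089]]])

```text
time_s: 21.62
tcp_pos: [0.511, 0.3817, 0.2389]
eef_rot: [180.0, -0.0, -102.9]
contact_force: [-0.2, 0.1, -1.2]
gripper_width: 0.0237
gripper_force: 35.0
```

Run:
```python
from h import *
plan((.5309,.0572,.24),77.6)
```

```text
T 21.625 at [0.511  0.3817 0.2389] rot [ 1.7998e+02 -3.0000e-02 -1.0288e+02] shift/120mm [ 2.5989 -0.7645 -0.0082] roll -0.0013 or 0.4987 j6 -67.1
```

Request:
drive_tool(increments=[[[-1,0.4,-0.12,0,-0.0013],[-1,0.87,-0.255,0,-0.0013],[-1,0.87,-0.255,0,-0.0013]]])

```text
time_s: 22.0
tcp_pos: [0.5182, 0.27, 0.2396]
eef_rot: [180.0, -0.0, -102.5]
contact_force: [0.1, -0.2, -1.1]
gripper_width: 0.0241
gripper_force: 35.0
```

Request:
drive_tool(increments=[[[-1,0.4,-0.12,0,0],[-1,0.87,-0.255,0,0],[-1,0.87,-0.255,0,0]]])

```text
time_s: 22.38
tcp_pos: [0.5263, 0.1621, 0.2394]
eef_rot: [180.0, -0.0, -102.5]
contact_force: [-0.7, 0.5, -1.9]
gripper_width: 0.0236
gripper_force: 35.0
```

Request:
drive_tool(increments=[[[-1,0.4,-0.12,0,0],[-1,0.87,-0.255,0,0],[-1,0.87,-0.255,0,0],[-1,0.87,-0.255,0,0]]])

```text
time_s: 22.88
tcp_pos: [0.5349, 0.0567, 0.2392]
eef_rot: [-180.0, 0.0, -102.2]
contact_force: [0.6, 0.4, -1.5]
gripper_width: 0.0237
gripper_force: 35.0
```

Run:
```python
from h import *
plan((.5309,.0572,.11),77.6)
```

```text
T 22.875 at [0.5349 0.0567 0.2392] rot [-1.7999e+02  2.0000e-02 -1.0220e+02] shift/120mm [0.0036 0.0335 1.0765] roll 0.0006 or -0.4994 j6 -39.1
```

Request:
drive_tool(increments=[[[-1,0.004,0.033,0.3,0.0006],[-1,0.004,0.033,0.7,0.0006],[-1,0.004,0.033,1,0.0006],[-1,0.004,0.033,1,0.0006],[-1,0.004,0.033,1,0.0006]]])

```text
time_s: 23.5
tcp_pos: [0.5317, 0.0578, 0.1205]
eef_rot: [-179.9, 0.0, -102.2]
contact_force: [1.1, 0.4, 0.6]
gripper_width: 0.0242
gripper_force: 35.0
```

Run:
```python
from h import *
c=cam("wrist"); s=r.get_state(); im=capture("wrist"); np.save("w8.npy",im); R=Ro.from_euler('xyz',s["eef_rot"],degrees=True).as_matrix(); p=s["tcp_pos"]
plan((.5309,.0572,.11),77.6)
top=p[2]-.0275+.012
print("expected hole px",proj(c,p+R@[.055,0,p[2]-top]),"pin px",proj(c,(.5309-.055*.2147,.0572-.055*.9767,.066)))
u,v=proj(c,p+R@[.055,0,p[2]-top]).astype(int)
w=im[v-16:v+18,u-18:u+19]; save(cv2.resize(w,None,fx=14,fy=14,interpolation=cv2.INTER_CUBIC),"w8.png"); print(u,v)
```

```text
T 23.55 at [0.5319 0.0578 0.1209] rot [-1.7987e+02  7.0000e-02 -1.0222e+02] shift/120mm [0.0066 0.0074 0.0906] roll 0.0005 or -0.4995 j6 -39.5
expected hole px [327.27454537 141.80505847] pin px [328.4453029  131.55650968]
327 141
```

View pics/w8.png

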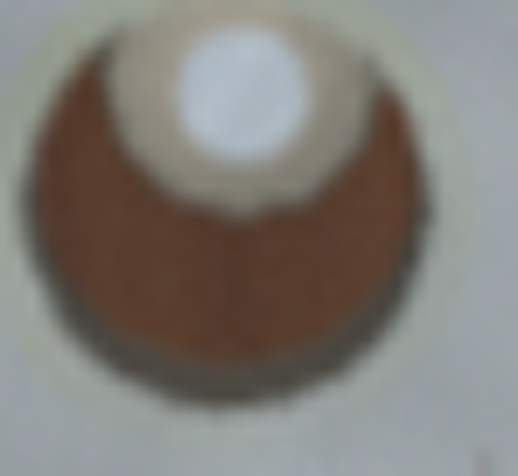

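The hole is centred at crop (227,203), which is (324.7,139) in the full image. The pin's flat tip is at crop (243,93), which is (325.9,131.2), so it is nearly in line.

Run:
```python
from h import *
c=cam("wrist"); s=r.get_state(); R=Ro.from_euler('xyz',s["eef_rot"],degrees=True).as_matrix(); p=s["tcp_pos"]
h=R.T@(onz(c,(324.7,139),p[2]-.0155)-p); q=R.T@(onz(c,(325.9,131.2),.066)-p); print(h*1000,q*1000,(q-h)*1000)
```

```text
[56.28934607 -1.18519057 15.43047522] [55.9842771  -0.52317615 54.80288552] [-0.30506898  0.66201442 39.37241029]
```

Request:
drive_tool(increments=[[[-1,-0.001,0.005,0.0,0],[-1,-0.001,0.005,0.15,0],[-1,-0.001,0.005,0.25,0],[-1,-0.001,0.005,0.3,0],[-1,-0.001,0.005,0.3,0]]])

```text
time_s: 24.18
tcp_pos: [0.5308, 0.0573, 0.0832]
eef_rot: [-179.9, 0.0, -102.3]
contact_force: [2.2, 1.7, -4.1]
gripper_width: 0.0239
gripper_force: 35.0
```

Request:
drive_tool(increments=[[[-1,0,0,0.03,0],[-1,0,0,0.06,0],[-1,0,0,0.08,0],[-1,0,0,0.08,0]]])

```text
time_s: 24.68
tcp_pos: [0.5308, 0.0573, 0.0737]
eef_rot: [-179.9, 0.1, -102.3]
contact_force: [2.9, 2.0, -0.7]
gripper_width: 0.0236
gripper_force: 35.0
```

Request:
drive_tool(increments=[[[-1,-0.004,-0.003,0.0,0],[-1,-0.004,-0.003,0.02,0],[-1,-0.004,-0.003,0.035,0],[-1,-0.004,-0.003,0.045,0],[-1,-0.004,-0.003,0.045,0]]])

```text
time_s: 25.3
tcp_pos: [0.5308, 0.0574, 0.0684]
eef_rot: [-180.0, 0.0, -102.3]
contact_force: [4.0, 2.3, 3.8]
gripper_width: 0.0233
gripper_force: 35.0
```

Request:
drive_tool(increments=[[[-1,0,0,0.01,0],[-1,0,0,0.01,0]]])

```text
time_s: 25.55
tcp_pos: [0.5308, 0.0574, 0.0684]
eef_rot: [-179.9, 0.0, -102.2]
contact_force: [-2.3, 2.5, 17.4]
gripper_width: 0.0239
gripper_force: 35.0
```

Request:
drive_tool(increments=[[[0.2,0,0,-0.01,0],[0.2,0,0,-0.01,0],[0.2,0,0,-0.01,0],[0.2,0,0,-0.01,0],[0.2,0,0,-0.01,0]]])

```text
time_s: 26.18
tcp_pos: [0.5303, 0.0572, 0.0679]
eef_rot: [180.0, -0.0, -102.3]
contact_force: [-0.5, -0.8, 0.2]
gripper_width: 0.0524
gripper_force: 0.0
```

Request:
drive_tool(increments=[[[0.2,0,0,-0.3,0],[0.2,0,0,-0.7,0],[0.2,0,0,-1,0],[0.2,0,0,-1,0]]])

```text
time_s: 26.68
tcp_pos: [0.5321, 0.0579, 0.1913]
eef_rot: [-179.7, 0.2, -102.3]
contact_force: [0.7, 0.0, -0.6]
gripper_width: 0.0526
gripper_force: 0.0
```

Request:
drive_tool(increments=[[[-1,0,0,-0.4,0],[-1,0,0,-0.55,0],[-1,0,0,-0.55,0]]])

```text
time_s: 27.05
tcp_pos: [0.5308, 0.0575, 0.2547]
eef_rot: [-179.9, 0.1, -102.3]
contact_force: [-0.9, 0.4, -0.9]
gripper_width: 0.0282
gripper_force: 0.0
```

```bash
cat > chk.py <<'E'
from h import *
import sys
im=capture("scene"); c=cam("scene"); np.save("s_%s.npy"%sys.argv[1],im)
hsv=cv2.cvtColor(im,cv2.COLOR_RGB2HSV)
red=(((hsv[...,0]<8)|(hsv[...,0]>172))&(hsv[...,1]>150)&(hsv[...,2]>80)).astype(np.uint8)
n,l,st,ce=cv2.connectedComponentsWithStats(red)
for i in range(1,n):
    if st[i,4]>25: print(st[i],ce[i].round(1))
E
python3 chk.py a
python3 - <<'E'
from h import *
c=cam("scene"); ux=np.array([.2147,.9767]); uy=np.array([-.9767,.2147]); m=np.array([.531,.0573])
P=lambda x,y,z: np.r_[m+x*ux+y*uy,.021+z]
print("grip expected",proj(c,P(0,0,.046)),"grip if high 10mm",proj(c,P(0,0,.056)))
for a in(.9,0): 
    q=P(-.160-.085*np.cos(a),0,.045+.085*np.sin(a)); print(a,q,proj(c,q), proj(c,P(-.160-.105*np.cos(a),0,.045+.105*np.sin(a))))
plan((.4739,-.1503,.2),77.6)
E
```

```text
[284 171  15  21 132] [291.1 181. ]
[397 211  26   7 156] [410.  213.7]
[330 213  19  17 178] [338.8 221.1]
[400 228  27   8 189] [413.3 231.6]
[236 285   9  11  76] [239.8 290.1]
[257 296   7  10  56] [260.3 300.5]
[287 304  11  19 137] [292.2 313.2]
[313 322   8  12  71] [316.3 327.6]
grip expected [338.32055117 221.29255303] grip if high 10mm [338.47191571 219.05947612]
0.9 [ 0.48530393 -0.15057775  0.13258279] [288.36120779 176.82496078] [285.39095867 171.50454827]
0 [ 0.4783985 -0.1819915  0.066    ] [282.50155672 188.01544538] [278.37782387 185.53998024]
T 27.1 at [0.5302 0.0573 0.2535] rot [ 1.7997e+02  1.0000e-02 -1.0229e+02] shift/120mm [1.7905 0.0897 0.4452] roll 0.0003 or -0.4997 j6 -39.5
```

The plate is seated: its grip appears at (338.8,221.1) against an expected (338.3,221.3). The handle sits where the geometry puts it, so I'll move the closed fingers over it.

Request:
drive_tool(increments=[[[-1,0.4,0,0,0],[-1,0.81,0,0,0],[-1,0.81,0,0,0]]])

```text
time_s: 27.48
tcp_pos: [0.5082, -0.04, 0.2524]
eef_rot: [179.8, -0.1, -102.5]
contact_force: [-0.1, 0.3, -0.3]
gripper_width: 0.0007
gripper_force: 0.0
```

Request:
drive_tool(increments=[[[-1,0.4,0,0,0],[-1,0.81,0,0,0],[-1,0.81,0,0,0],[-1,0.81,0,0,0]]])

```text
time_s: 27.98
tcp_pos: [0.489, -0.1323, 0.2531]
eef_rot: [179.9, -0.0, -102.3]
contact_force: [-0.5, -0.1, 0.4]
gripper_width: 0.0005
gripper_force: 0.0
```

Run:
```python
from h import *
ux=np.array([.2147,.9767]); m=np.array([.531,.0573])
for x,z in((-.195,.157),(-.2145,.134),(-.2284,.1126),(-.2355,.088)): plan([*(m+x*ux),z],77.6)
```

```text
T 27.975 at [ 0.489  -0.1323  0.2531] rot [ 1.7991e+02 -1.0000e-02 -1.0232e+02] shift/120mm [ 0.0063 -0.0039  0.8008] roll 0.0002 or -0.4998 j6 -19.4
T 27.975 at [ 0.489  -0.1323  0.2531] rot [ 1.7991e+02 -1.0000e-02 -1.0232e+02] shift/120mm [ 0.1688 -0.004   0.9925] roll 0.0002 or -0.4998 j6 -19.4
T 27.975 at [ 0.489  -0.1323  0.2531] rot [ 1.7991e+02 -1.0000e-02 -1.0232e+02] shift/120mm [ 0.2846 -0.0041  1.1708] roll 0.0002 or -0.4998 j6 -19.4
T 27.975 at [ 0.489  -0.1323  0.2531] rot [ 1.7991e+02 -1.0000e-02 -1.0232e+02] shift/120mm [ 0.3438 -0.0043  1.3758] roll 0.0002 or -0.4998 j6 -19.4
```

Request:
drive_tool(increments=[[[-1,0.006,-0.004,0.3,0],[-1,0.006,-0.004,0.6,0],[-1,0.006,-0.004,0.8,0],[-1,0.006,-0.004,0.8,0]]])

```text
time_s: 28.48
tcp_pos: [0.4885, -0.1324, 0.1562]
eef_rot: [179.8, -0.1, -102.2]
contact_force: [-0.7, -0.6, 0.5]
gripper_width: 0.0001
gripper_force: 0.0
```

Request:
drive_tool(increments=[[[-1,0,0,0.04,0],[-1,0.05,0,0.08,0],[-1,0.1,0,0.13,0],[-1,0.16,0,0.19,0],[-1,0.16,0,0.19,0]]])

```text
time_s: 29.1
tcp_pos: [0.4855, -0.153, 0.1354]
eef_rot: [-180.0, -0.0, -102.3]
contact_force: [0.3, 0.3, 1.4]
gripper_width: 0.0005
gripper_force: 0.4
```

Request:
drive_tool(increments=[[[-1,0.03,0,0.045,0],[-1,0.06,0,0.09,0],[-1,0.09,0,0.135,0],[-1,0.115,0,0.18,0],[-1,0.115,0,0.18,0]]])

```text
time_s: 29.72
tcp_pos: [0.4821, -0.1659, 0.1132]
eef_rot: [180.0, -0.0, -102.3]
contact_force: [0.5, -0.2, 1.1]
gripper_width: 0.0005
gripper_force: 0.4
```

```bash
python3 chk.py b | head -4
python3 - <<'E'
from h import *
ux=np.array([.2147,.9767]); m=np.array([.531,.0573]); print(r.get_state()["contact_force"])
for x,z in((-.2355,.092),(-.2355,.088)): plan([*(m+x*ux),z],77.6)
E
```

```text
[278 178  18  16  80] [288. 187.]
[397 211  26   7 155] [409.9 213.7]
[330 213  19  17 178] [338.8 221.1]
[400 228  27   8 191] [413.3 231.6]
[-0.51893086  0.63447171  0.61112576]
T 29.775 at [ 0.482  -0.1657  0.1133] rot [ 179.94   -0.   -102.3 ] shift/120mm [ 0.0597 -0.      0.1772] roll 0.0003 or -0.4997 j6 -15.4
T 29.775 at [ 0.482  -0.1657  0.1133] rot [ 179.94   -0.   -102.3 ] shift/120mm [ 5.970e-02 -1.000e-04  2.105e-01] roll 0.0003 or -0.4997 j6 -15.4
```

The handle is moving down, so I'll carry on.

Request:
drive_tool(increments=[[[-1,0.015,0,0.045,0],[-1,0.03,0,0.09,0],[-1,0.045,0,0.135,0],[-1,0.06,0,0.175,0],[-1,0.06,0,0.175,0]]])

```text
time_s: 30.4
tcp_pos: [0.4807, -0.1727, 0.0921]
eef_rot: [180.0, 0.0, -102.3]
contact_force: [-0.2, -0.0, 0.7]
gripper_width: 0.0004
gripper_force: 0.0
```

Request:
drive_tool(increments=[[[-1,0,0,0.02,0],[-1,0,0,0.035,0],[-1,0,0,0.035,0]]])

```text
time_s: 30.78
tcp_pos: [0.4808, -0.173, 0.0887]
eef_rot: [180.0, -0.0, -102.3]
contact_force: [-1.0, -1.7, 2.4]
gripper_width: 0.0008
gripper_force: 1.7
```

Request:
drive_tool(increments=[[[-1,0,0,0.012,0],[-1,0,0,0.012,0]]])

```text
time_s: 31.02
tcp_pos: [0.4809, -0.1732, 0.0879]
eef_rot: [-180.0, -0.0, -102.3]
contact_force: [-3.6, -2.1, 11.0]
gripper_width: 0.0002
gripper_force: 5.5
```

Request:
drive_tool(increments=[[[-1,0,0,0.008,0],[-1,0,0,0.008,0]]])

```text
time_s: 31.28
tcp_pos: [0.4809, -0.1732, 0.0877]
eef_rot: [-180.0, -0.0, -102.2]
contact_force: [-6.3, 0.4, 19.0]
gripper_width: 0.0004
gripper_force: 9.5
```

Request:
drive_tool(increments=[[[-1,0,0,0.003,0],[-1,0,0,0.003,0]]])

```text
time_s: 31.52
tcp_pos: [0.4809, -0.1732, 0.0876]
eef_rot: [-180.0, -0.0, -102.2]
contact_force: [-7.1, 0.3, 22.7]
gripper_width: 0.0009
gripper_force: 11.0
```

Request:
drive_tool(increments=[[[-1,0,0,-0.1,0],[-1,0,0,-0.5,0],[-1,0,0,-1,0],[-1,0,0,-1,0]]])

```text
time_s: 32.02
tcp_pos: [0.4838, -0.1729, 0.2108]
eef_rot: [-179.5, 0.1, -102.2]
contact_force: [-0.4, 0.0, -0.3]
gripper_width: 0.0004
gripper_force: 0.0
```

```bash
python3 chk.py c
python3 - <<'E'
from h import *
c=cam("scene"); ux=np.array([.2147,.9767]); uy=np.array([-.9767,.2147]); m=np.array([.531,.0573])
P=lambda x,y,z: np.r_[m+x*ux+y*uy,.021+z]
for a in(0,.05,.1,.2): print(a,*[proj(c,P(-.160-s*np.cos(a),0,.045+s*np.sin(a))).round(1) for s in(.06,.085,.105)])
a=np.load("scene0.npy").astype(int); b=np.load("s_c.npy").astype(int); d=(abs(a-b).max(2)>60).astype(np.uint8); d=cv2.morphologyEx(d,cv2.MORPH_OPEN,np.ones((2,2),np.uint8))
n,l,st,ce=cv2.connectedComponentsWithStats(d)
for i in range(1,n):
    if st[i,4]>15: print("chg",st[i])
E
```

```text
[278 184  17  13  97] [285.9 189.5]
[397 211  26   7 155] [409.9 213.7]
[330 213  19  17 178] [338.8 221.1]
[400 228  27   8 189] [413.3 231.7]
[236 285   9  11  76] [239.8 290.1]
[257 296   7  10  56] [260.3 300.5]
[287 304  11  19 136] [292.2 313.2]
[313 322   7  12  69] [316.2 327.7]
0 [287.7 191.2] [282.5 188. ] [278.4 185.5]
0.05 [287.7 190.5] [282.5 187.1] [278.3 184.4]
0.1 [287.7 189.9] [282.4 186.2] [278.3 183.3]
0.2 [287.8 188.7] [282.6 184.5] [278.4 181.2]
chg [ 179    0   59   84 1649]
chg [ 254    0  126   74 5346]
chg [ 367    0   97  136 5113]
chg [422   0  27  11 128]
chg [188  49   9   8  38]
chg [282  53  20   6  46]
chg [269  58  23   4  50]
chg [307  59   8   3  18]
chg [217  67  11   8  50]
chg [ 260   67   36   56 1564]
chg [225  68  11   9  30]
chg [221  79   8   5  26]
chg [194  86   6  11  43]
chg [387  93  20   7  81]
chg [359  95  11  25 130]
chg [371  97   3   8  19]
chg [393 104   9  10  43]
chg [250 114  62  48 994]
chg [277 127   6   4  17]
chg [385 129  37  18 270]
chg [213 170  31  24 354]
chg [279 172  21  27 254]
chg [302 184  11   9  52]
chg [194 191  12  15  92]
chg [307 200   5   6  23]
chg [319 207   6  10  48]
chg [330 214  20  17 204]
chg [311 218  59  34 413]
chg [324 220   5   6  21]
chg [351 236   5   7  27]
chg [435 254  11  23 206]
chg [429 291  19   6  39]
```

```bash
python3 -c "
from h import *
print(r.get_state()['contact_force']); print(job.close_job())"
```

```text
[-0.56388825 -0.16340788 -0.46008964]
the job is handed in; nothing more can be done
None
```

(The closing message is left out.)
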